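Eject the tile from the guarded jig

TASK

One nest of the tile jig holds a terracotta tile and the other a white plaster blank. Reach down through the yellow guard's window with the fingertips and press the red lever in line with the terracotta tile fully down, so that the tile is raised in its nest, and finish while still holding the lever down. Do not touch the guard frame, the tile or the blank, leave the other lever up, and leave everything else on the bench where it is.

Things in the scene. Friction and masses are not known exactly. Their poses are not given: they have to be found in the camera images.
- jig: fixed steel twin-nest tile jig on a base plate 300 x 300 x 12 mm (plate from -160 to +140 mm along jig x). Origin on the table, z up, x from the levers (robot side) to the nests, y to the left. Two grey open nest blocks 104 x 104 mm, top 85 mm above the table, centred at jig (75, +65) mm and (75, -65) mm; in front of each, at jig (-84, +65) and (-84, -65) mm, its own red lever pad under the guard
- guard: fixed yellow frame over the levers, turned like the jig, axes as the jig's, set up to 6 mm (x), 8 mm (y) off. Origin 12 mm above the table, centre of a flat plate 120 (x) x 268 (y) x 6 mm with its top 105 mm above the table; skirts at front and sides. Two windows 84 (x) x 92 mm (y) centred at guard (0, +65) and (0, -65) mm, each over one red pad. A 20 mm bar closes the gap to the nests at x 74 to 94 mm
- pad_left (a point): centre of the upper face of the red pad of the left ejector lever (jig +y); pad 44 mm (jig x) x 40 mm (jig y), 8 mm thick. Lever up: 85 mm above the table (20 mm below the guard's top face), sloping 0.12 rad up towards the robot; lever fully down: about 62 mm above the table, sloping 0.13 rad the other way. It moves almost straight down, about 23 mm
- pad_right (a point): centre of the upper face of the red pad of the right ejector lever (jig -y); pad 44 mm (jig x) x 40 mm (jig y), 8 mm thick. Lever up: 85 mm above the table (20 mm below the guard's top face), sloping 0.12 rad up towards the robot; lever fully down: about 62 mm above the table, sloping 0.13 rad the other way. It moves almost straight down, about 23 mm
- lever_left (a joint): hinge of the left lever, which works the ejector under the left (+y) nest: 0 = up (sprung), 0.25 rad = fully down on its stop; pivot 95 mm behind the pad (jig +x). A return spring pushes back at the pad with about 2 N at the top and 8 N at the bottom, and lifts the lever when let go. The ejector rises 0.04 m per rad: 10 mm at full travel
- lever_right (a joint): hinge of the right lever, which works the ejector under the right (-y) nest: 0 = up (sprung), 0.25 rad = fully down on its stop; pivot 95 mm behind the pad (jig +x). A return spring pushes back at the pad with about 2 N at the top and 8 N at the bottom, and lifts the lever when let go. The ejector rises 0.04 m per rad: 10 mm at full travel
- tile: terracotta tile with a blue ring on top, 80 x 80 x 14 mm, 170 g; origin at the centre of its underside. Lies loose in either nest, 2 mm play all round, its top flush with the nest: underside 71 mm above the table, 81 mm when fully raised
- blank: plain white plaster blank of the tile's size, lying in the other nest; must stay down
- teapot: unfired grey-brown clay teapot, body 110 mm across and 120 mm tall, with spout and side handle (200 mm over both); bystander, origin at its underside
- mould: white plaster mould block with a dark rubber strap, 130 x 85 x 60 mm; bystander, origin at its underside
- cup: orange plastic mug, 72 mm across, 80 mm tall; bystander, origin at its underside
- glaze: small glaze jar with black cap, 60 mm across, 85 mm tall; bystander, origin at its underside

How it is judged:
By the outcome, as a careful person would: the job done as asked, in the order asked, and still so for the second after the job is handed in, while the arm keeps its last pose, push and grip.
It also fails if it takes over 35 s, if anything falls off the work surface, if the arm or the gripper's body presses on something with over 40 N, if the wrist force passes 120 N, or if a joint passes its speed limit or range.

ROBOT

A 7-joint arm with a two-finger parallel gripper is mounted at the origin on the work surface. World frame = base frame: x ahead of the robot, y to its left, z up, the work surface at z = 0. Lengths are in mm, angles in rad, forces in N, time in s.
With the tool pointing down it reaches from about 400 to 900 mm from the base axis. Payload 5.6 kg.
Tool frame: the origin (TCP) lies midway between the tips of the shut fingers; the grasp point (between the pads) lies 19 mm behind it; z points along the fingers, y is the line along which they close (so a half turn about z gives the same grasp; the last joint's range is limited). The gripper opens to 92 mm and grips with 3 to 60 N. Pads are 20 mm wide; open, the fingers measure 128 mm over their backs; the gripper's body (75 mm by 189 mm) begins 69 mm behind the grasp point.
Start: joints at [1.198, 0.468, -0.012, 1.603, 0.006, 1.071, -0.056], TCP at [210.464, -614.991, 214.592] pointing down, gripper open.
Joint ranges: [-2.53, 2.53], [-0.31, 2.02], [-1.57, 1.55], [0.28, 2.44], [-1.29, 4.43], [0.15, 1.84], [-2.92, 2.92]. Speed limits (rad/s): [2.57, 2.57, 3.14, 3.14, 3.14, 3.14, 3.14].

INTERFACE

Orientations are given as a rotation vector (axis times angle).
In Python, from cell import robot, grip, kin, viewer gives the robot as it stands. Calls block until the motion is done:
- robot.movep(position, orientation): joint-space move of the TCP to a pose.
- robot.servo_line(position, feed=150, rotation=None): straight line of the TCP; rotation=None keeps the orientation; feed is the mean speed in mm/s.
- robot.goto_joints(angles): joint-space move.
- grip(opening, newtons=None): opening from 0.0 (shut) to 1.0 (fully open); newtons is the grip in N (None keeps the last); returns when the fingers have stopped.
- robot.hold(seconds).
- kin.ik(position, orientation): joint angles nearest the present ones, or None.
- robot.observe(): the state.
- viewer.read_camera(name): name is "scene" or "top" or "wrist"; returns the picture (384x512x3 uint8, red, green, blue); there is no depth.
- viewer.camera_info(name): a dict with "camera_matrix" (3x3 intrinsics, pixels), "R" (3x3) and "t" (3): a world point X has camera coordinates R X + t. Camera axes: x right, y down, z forward; pixel columns grow to the right and rows downward; lengths in mm; the calibration is good to about 2 mm. A picture is of the moment at which its call begins: read the wrist's pose just before it. camera_info takes no time and is no camera call; for the wrist camera it gives the pose at the moment of the call.
A pose or a line that the arm cannot do raises robot.IKError and nothing moves.
- robot.job_done(): hands the job in; it is judged then, once.
Trained networks look in the newest picture that a camera, given by its name, has taken for a name from the list of things; names that differ only in an ending like _2 or _b are one class to them, and where a whole thing is asked for, a point or a joint stands for the part that bears it (a point fixed in the world has none). Each returns a list of dicts, best first, with "confidence" (0 to 1); they miss things now and then, are a little off and sometimes report something else, mostly with a low value. They report only what shows in the picture. A call takes as long as a camera call.
- viewer.silhouettes(name, camera): "mask" (384x512 bool, what is visible of it).
- viewer.pinpoint(name, camera): "at" ([x, y, z] in mm, in the coordinates of the camera as it stood for that picture, good to about 4 mm: a listed point, or the origin of a listed thing).
The state is a dict: "t": time; "joints": joint angles; "joint_velocities": joint speeds; "joint_torque": joint torques, N m; "tcp_pos": TCP position; "tcp_rot": TCP orientation; "contact_force": force on the tool from outside, world axes, zero at the start; "wrist_torque": the same for the moment, N m; "grip_width": opening from 0.0 (shut) to 1.0 (fully open); "grip_force": force on a finger pad.
Only numpy, scipy, OpenCV 4.12 (cv2) and the standard library are available. Lean on these libraries where they do the work, as an engineer would, in place of code of your own. Each camera call takes 0.05 s, during which the arm holds its last target. There are 200 camera calls.

## Working session

There is one attempt and no reset: what is moved stays moved. The work goes in short steps, each a Python script; the robot and the scene stay as the last script left them, time stands still between calls to the robot, and variables do not carry over. Pictures are saved under pics/ and viewed, at most 10 in all, crops included, and the job is handed in when it is done.

```bash
mkdir -p pics
cat > h.py <<'E'
import numpy as np, cv2
from cell import robot, grip, kin, viewer
def shot(cam,fn):
    im=viewer.read_camera(cam); cv2.imwrite('pics/'+fn,im[:,:,::-1]); return im
def world(p,ci): return np.array(ci['R']).T@(np.array(p)-np.array(ci['t']).ravel())
def pix(X,ci):
    c=np.array(ci['R'])@np.array(X)+np.array(ci['t']).ravel(); u=np.array(ci['camera_matrix'])@c; return u[:2]/u[2]
def onplane(uv,z,ci):
    R=np.array(ci['R']);t=np.array(ci['t']).ravel();C=-R.T@t
    d=R.T@np.linalg.solve(np.array(ci['camera_matrix']),[uv[0],uv[1],1.]); return C+d*(z-C[2])/d[2]
E
python3 - <<'E'
from h import *
a=[]
for cam in ("scene","top"):
    im=shot(cam,cam+'1.png'); a.append(im); ci=viewer.camera_info(cam)
    for n in ["jig","guard","pad_left","pad_right","tile","blank","teapot","mould","cup","glaze"]:
        for d in viewer.pinpoint(n,cam)[:2]:
            w=world(d['at'],ci); print(cam,n,round(d['confidence'],2),w.round(0),pix(w,ci).round(0))
cv2.imwrite('pics/both.png',np.vstack(a)[:,:,::-1][:, :])
s=robot.observe();print(s['t'],s['tcp_rot'])
E
```

```text
scene jig 0.64 [527. -78.   3.] [239. 176.]
scene guard 0.85 [439. -91.  14.] [263. 151.]
scene guard 0.34 [381. 143.   1.] [347. 201.]
scene pad_left 0.54 [436. -34.  84.] [279. 147.]
scene pad_right 0.5 [ 461. -157.   87.] [237. 121.]
scene tile 0.65 [595.  -1.  72.] [236. 198.]
scene blank 0.79 [ 616. -128.   73.] [193. 168.]
scene teapot 0.65 [437. -33.  85.] [280. 147.]
scene mould 0.94 [ 611. -310.    2.] [155. 138.]
scene cup 0.78 [379. 141.   2.] [347. 200.]
scene glaze 0.82 [ 466. -324.   -1.] [197. 107.]
top jig 0.88 [536. -79.   2.] [313. 207.]
top guard 0.63 [445. -89.  17.] [312. 247.]
top pad_left 0.73 [436. -32.  86.] [288. 245.]
top pad_right 0.9 [ 462. -156.   83.] [352. 244.]
top tile 0.74 [595.   0.  72.] [285. 167.]
top blank 0.75 [ 621. -127.   70.] [347. 166.]
top teapot 0.85 [508. 195.   1.] [189. 196.]
top mould 0.78 [ 609. -315.    2.] [423. 194.]
top cup 0.64 [385. 138.  -1.] [203. 256.]
top cup 0.6 [592.   0.  73.] [285. 168.]
top glaze 0.86 [ 462. -326.   -1.] [420. 261.]
1.1 [ 3.09897746e+00  5.15512013e-01 -3.05251902e-05]
```

View pics/top1.png

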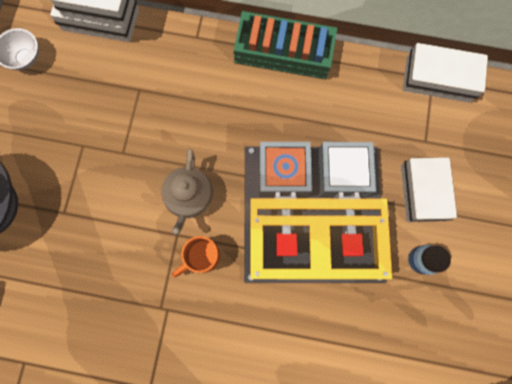

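View pics/scene1.png

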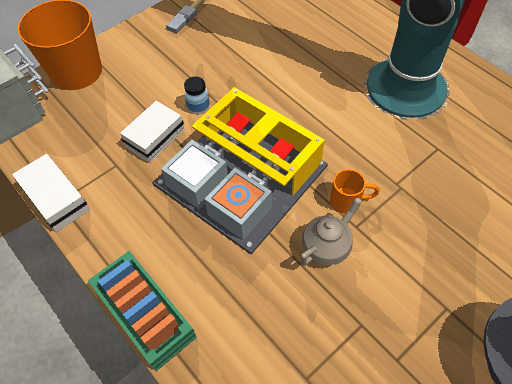

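The top picture shows the terracotta tile in the left nest (285,167), with its red pad at (288,245). The blank is on the right. The two cameras agree on the pad at about (436,-33,85) with yaw 0.20. I'll move above it and take a close look.

Run:
```python
from h import *
y=.203; rot=np.pi*np.array([np.cos(y/2),np.sin(y/2),0])
print(kin.ik([436,-33,240],rot),kin.ik([436,-33,55],rot))
grip(0.0)
robot.movep([436,-33,240],rot)
im=shot('wrist','w1.png'); ci=viewer.camera_info('wrist')
for n in ["pad_left","pad_right","guard","tile"]:
    for d in viewer.pinpoint(n,'wrist')[:2]:
        w=world(d['at'],ci); print(n,round(d['confidence'],2),w.round(1),pix(w,ci).round(0))
s=robot.observe();print(s['t'],s['tcp_pos'],s['contact_force'],s['grip_width'])
for m in viewer.silhouettes('pad_left','wrist')[:2]:
    ys,xs=np.nonzero(m['mask']);print(m['confidence'],xs.mean(),ys.mean(),onplane((xs.mean(),ys.mean()),85,ci))
# red blobs and yellow rims on plane
hsv=cv2.cvtColor(im,cv2.COLOR_RGB2HSV)
yel=cv2.inRange(hsv,(22,120,90),(35,255,255))
cs,h=cv2.findContours(yel,cv2.RETR_CCOMP,cv2.CHAIN_APPROX_SIMPLE)
for c,hh in zip(cs,h[0]):
    if cv2.contourArea(c)>1500: r=cv2.minAreaRect(c);print('yel',hh[3],r)
for z in (105,): print('tip px',pix(s['tcp_pos'],ci),'padpx',pix([436,-33,85],ci))
```

```text
[ 0.51367864  0.11478591 -0.54415638  2.03881168  0.07027201  1.00557698
 -1.43303619] [ 0.33180997  0.41422536 -0.38642942  2.20051381  0.28368064  0.57276194
 -1.63282414]
pad_left 0.72 [437.  -27.3  87.2] [247. 174.]
pad_right 0.57 [ 458.1 -152.4   88.6] [370. 178.]
guard 0.8 [438.8 -93.9  16. ] [300. 171.]
tile 0.58 [593.6   7.1  73.8] [244.   5.]
4.9333 [436.05047666 -33.36296555 239.91867537] [ 0.12063064 -0.42214731  0.85609011] 0.00916932237558397
0.84 246.8429062346588 164.97987236131567 [445.41876413 -25.5061827   85.        ]
yel -1 ((315.3961486816406, 163.71795654296875), (295.0845642089844, 159.43675231933594), 0.8243429064750671)
yel 15 ((366.9002990722656, 177.99501037597656), (73.30842590332031, 71.61054229736328), 2.8624050617218018)
yel 15 ((245.0, 176.0), (70.0, 96.0), 90.0)
yel 15 ((314.41497802734375, 115.4439926147461), (261.0618896484375, 17.06041717529297), 0.8951737284660339)
tip px [252.60238194 230.59460308] padpx [252.1392664  175.19561632]
```

View pics/w1.png

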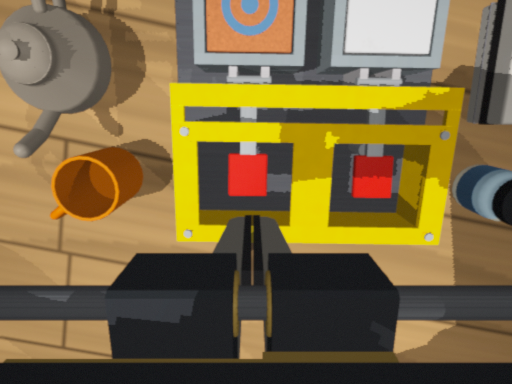

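The wrist picture shows the left pad at (228–268, 154–197). The window's top edges are at about columns 198 and 291 and rows 142 and 226, and the way down looks clear. I'll turn these into positions.

Run:
```python
from h import *
ci=viewer.camera_info('wrist')
print('pad',onplane((248,175),85,ci))
P=[onplane(p,105,ci) for p in((198,142),(291,142),(291,226),(198,226))]
print(np.round(P,1),np.mean(P,0),np.linalg.norm(P[0]-P[1]),np.linalg.norm(P[1]-P[2]))
```

```text
pad [435.20860797 -28.25081719  85.        ]
[[461.1  25.2 105. ]
 [478.9 -61.3 105. ]
 [396.4 -80.8 105. ]
 [377.4  11.5 105. ]] [428.44372283 -26.3741685  105.        ] 88.31441499659489 84.74270652937693
```

Run:
```python
from h import *
robot.servo_line([434,-30,115],feed=80)
f0=np.array(robot.observe()['contact_force'])
for z in [95,88,82,76,72,69,66,64,62,61,60,59,58,57,56,55,54,53]:
    robot.servo_line([434,-30,z],feed=30); robot.hold(.1)
    s=robot.observe(); f=np.array(s['contact_force'])-f0
    print(z,s['tcp_pos'].round(1) if hasattr(s['tcp_pos'],'round') else s['tcp_pos'],f.round(1),round(s['t'],1))
    if np.linalg.norm(f)>18 or (z>98 and np.linalg.norm(f)>5): break
shot('wrist','w2.png')
im=shot('scene','s2.png'); cv2.imwrite('pics/s2c.png',cv2.resize(im[60:260,120:390,::-1],None,fx=2.9,fy=2.9,interpolation=cv2.INTER_CUBIC))
```

```text
95 [434.2 -30.   95.2] [ 1.6 -0.8  0. ] 7.6
88 [434. -30.  88.] [ 0.9 -0.   0.1] 8.1
82 [433.9 -30.1  82. ] [-0.1 -0.2  2.9] 8.6
76 [433.7 -30.1  75.9] [-2.  -0.7  4.3] 9.0
72 [433.8 -30.1  72.1] [-2.  -0.7  5.7] 9.4
69 [433.8 -30.1  69.1] [-2.  -1.8  6.4] 9.7
66 [433.9 -30.1  66.2] [-3.1 -1.3  7.4] 10.1
64 [434.  -30.1  64.3] [-2.4 -1.3  6.8] 10.4
62 [434.1 -30.1  62.5] [-2.9 -0.3 10.4] 10.8
61 [434.2 -30.1  62.1] [-4.6  0.1 17.9] 11.1
```

View pics/s2c.png

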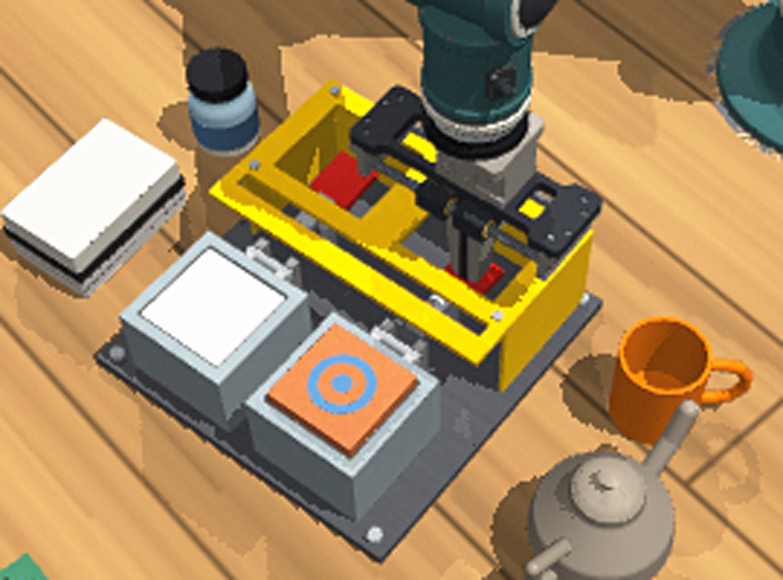

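View pics/w2.png

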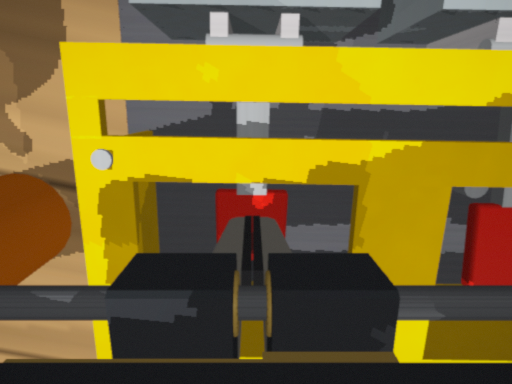

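The tile (340,385 in the crop) stands proud of its nest, and the blank and the right lever haven't moved. The tips press the left pad at (250,215) without touching the guard. The force rises steeply at 62 mm, so the lever is on its stop. I'll press slightly more for margin, check it holds, and hand in.

Run:
```python
from h import *
robot.servo_line([434,-30,60.5],feed=10); robot.hold(.6)
s=robot.observe();print(s['tcp_pos'],s['contact_force'],s['t'])
print(robot.job_done())
```

```text
[434.19721004 -30.08660794  61.84619747] [-6.82029287  0.12218801 21.88260114] 12.0833
the job is handed in; nothing more can be done
None
```

The left lever, in line with the terracotta tile, is pressed onto its stop and still held there at about 22 N; the tile is raised, the blank and right lever were still in place in the last picture, and the job was handed in at about 12 s.

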